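Feed the brass carrier under the laser guard with the push stick

ROBOT

A 7-joint arm with a two-finger parallel gripper is mounted at the origin on the work surface. World frame = base frame: x ahead of the robot, y to its left, z up, the work surface at z = 0. Lengths are in m, angles in rad, forces in N, time in s.
With the tool pointing down it reaches from about 0.425 to 0.8 m from the base axis. Payload 8.3 kg.
Tool frame: the origin (TCP) lies at the very end of the fingers, on their centre line; the grasp point (between the pads) lies 19 mm behind it; z points along the fingers, y is the direction in which the jaws open and shut (so a half turn about z gives the same grasp; the last joint's range is limited). The gripper opens to 85 mm and grips with 20 to 120 N. Pads are 22 mm wide; open, the fingers measure 114 mm over their backs; the gripper's body (76 mm by 85 mm) begins 54 mm behind the grasp point. The pads swing forward as they close: fully open they stand 13 mm farther back than shut.
Start: joints at [-1.253, 0.383, 0.016, 1.37, -0.006, 1.388, -0.046], TCP at [0.232, 0.58, 0.231] pointing down, gripper open.
Joint ranges: [-2.95, 2.95], [-0.25, 2.06], [-1.52, 1.56], [0.18, 2.33], [-1.44, 4.58], [0.02, 2.06], [-3.01, 3.01]. Speed limits (rad/s): [2.39, 2.39, 3.01, 3.01, 3.14, 3.14, 3.14].

INTERFACE

Orientations are given as a rotation vector (axis times angle).
In Python, from cell import ctrl gives the robot as it stands.
- The arm moves only by the tool play_rows, never from a script. Its argument "motion" is a list of rows, each an object with "hand": the closure in counts, from 0 (fully open) to 255 (shut); "travel": the shift along the tool's x, y, z in mm, a list of three; "spin": the turn about the tool's z in degrees. In form: [{"hand": hand, "travel": [x, y, z], "spin": spin}, ...]. A call has exactly 8 rows; each row shifts and turns the commanded pose from where the row before left it, along the tool's axes as they then stand; what a row does not reach is not made up. A row lasts 1/10 s, in which the tool goes at most 50 mm and 8.59 degrees, less where a joint would pass 70% of its speed; a pose out of reach is approached as far as the arm can. A call is refused whole if a number of a shift passes 50 or a number of a turn 8.59, either way. A call with a gripper value outside its range is refused whole. The fingers move at their own pace and stop on an object; "grip_force" is the grip in N (left out, the last holds). Time passes only in rows, so rows that do not move let the fingers close, or fill a call up. It gives the time, the measured TCP pose, the force and the opening at its end, in the units of the state.
- ctrl.observe(): the state, without advancing time (a new reading comes with each control period).
- ctrl.get_image(name): name is "scene" or "side" or "wrist"; returns a dict with "img" (420x560x3 uint8, red, green, blue), "depth" (420x560 float32, m along the optical axis (not along the pixel's ray), 0 where there is no reading), "fx", "fy", "cx", "cy" (pixels), "dist_coeffs" ([k1, k2, p1, p2, k3] as OpenCV has them; the pictures are not rectified), "R" (3x3) and "t" (3): a world point X has camera coordinates R X + t. Camera axes: x right, y down, z forward; pixel columns grow to the right and rows downward; lengths in m; the calibration is good to about 2 mm. A picture is of the moment at which its call begins.
- ctrl.close_job(): hands the job in, once; it reports no verdict.
The state is a dict: "t": time; "q": joint angles; "qvel": joint speeds; "tau": joint torques, N m; "position": TCP position; "tcp_rot": TCP orientation; "wrist_force": force on the tool from outside, world axes, zero at the start; "wrist_torque": the same for the moment, N m; "gripper_width": opening from 0.0 (shut) to 1.0 (fully open).
Only numpy, scipy, OpenCV 4.12 (cv2) and the standard library are available. Lean on these libraries where they do the work, as an engineer would, in place of code of your own. Each camera call takes 0.05 s, during which the arm holds its last target.

TASK

Pick up the orange push stick by its upright grip and use its nose to push the carrier with the two brass sleeves along its lane, through the low opening of the amber laser guard, all the way in to the end stop. Then draw the stick out of the guard and put it down flat on the bench. Keep the gripper off the carriers, and leave the carrier with the silver sleeves where it is.

Things in the scene. Friction and masses are not known exactly. Their poses are not given: they have to be found in the camera images.
- station: Fixed laser marking station: aluminium deck 142 mm wide with two feed lanes side by side, leading into an amber see-through hood 124 mm high, then a white and orange housing 150 mm high. Origin at bench level under the middle of the hood's front face; +x = feed direction (into the hood, roughly to the robot's left), y across the lanes. Lane floor 12 mm above the bench, from x = -170 mm.
- mouth (a point): Low opening in the hood's white front face (yellow lip), 34 mm high; the point is on the lane floor at its middle, x = 0 of the station. Lane centre lines at y = +33 and -33 mm of the station; each lane is 54 mm wide between guide bars rising 12 mm above the lane floor (x = -170 to +120 mm).
- stop (a point): Middle of the face of the fixed steel end stop that crosses both lanes inside the hood, at lane floor height, x = +115 mm of the station
- brass_carrier: Workpiece: black block 60 mm long (x, along the lane), 42 wide, 14 high, with two brass sleeves lengthwise on top (23 mm high in all), about 0.2 kg, loose, in either lane outside the hood. Origin at the centre of its underside; ends alike. Home against the stop, its origin is at x = +85 mm of the station and its rear end 55 mm inside the guard.
- silver_carrier: Same carrier with silver (aluminium) sleeves, lying in the other lane; leave it alone. Origin at the centre of its underside, same sizes.
- push_stick: Orange push stick, 0.12 kg, loose, flat on its sole. Bar 18 mm wide, 14 high, from x = -62 to +130 mm; cross nose at the front 34 mm wide, 20 high (x = 118 to 130). Grip: upright post 34 mm long (x), 20 wide (y), centred on the origin, top 80 mm above the sole; pinch it across y. Origin on the sole below the grip; +x towards the nose, z up.
- stick_nose (a point): Middle of the flat front face of the push stick's nose, 130 mm ahead of the stick's origin and 10 mm above the sole.
Things that resemble listed ones, but are neither listed nor needed, are in the scene too. Leave any red look-alike of the brass_carrier alone.

How it is judged:
On the way, in this order (a step that is already met when the one before it is completed fails the run):
1. the push stick pushes the brass carrier (contact force between push_stick and brass_carrier above 0.1 N and x of brass_carrier in the frame of station below 0.03 m), for 0.02 s.
2. the brass carrier is in at the end stop (within 13 mm) with the stick's nose behind it inside the guard (x of brass_carrier in the frame of station above 0.072 m and x of stick_nose in the frame of station above 0.02 m and horizontal distance between stick_nose and brass_carrier below 0.055 m), for 0.1 s.
At the end, for the whole second after the job is handed in: The brass carrier lies on its lane floor within 13 mm of the end stop; the push stick is released, at rest, flat on its sole (within 8 degrees, sole under 20 mm above the bench), its nose at least 10 mm outside the guard face; the silver carrier is within 15 mm of where it began (x of brass_carrier in the frame of station above 0.072 m and z of brass_carrier in the frame of station below 0.02 m and linear speed of each of brass_carrier, push_stick below 0.02 m/s and x of stick_nose in the frame of station below -0.01 m and height (world z) of push_stick below 0.02 m and angle between push_stick's own z axis and vertical below 0.15 rad and distance of silver_carrier from where it was at the start of the episode below 0.015 m); the robot touches nothing.
It fails at once if the robot itself touches the brass carrier (contact force between any of the fingers, the arm and brass_carrier above 1 N).
It fails at once if the robot itself touches the silver carrier (contact force between any of the fingers, the arm and silver_carrier above 1 N).
It fails at once if the silver carrier is moved 15 mm or more (distance of silver_carrier from where it was at the start of the episode above 0.015 m).
It also fails if it takes over 45 s, if anything falls off the work surface, if the arm or the gripper's body presses on something with over 40 N, if the wrist force passes 120 N, or if a joint passes its speed limit or range.

## Working session

There is one attempt and no reset: what is moved stays moved. The work goes in short steps, Python scripts to look and compute and a tool call to move; the robot and the scene stay as the last step left them, time stands still between calls to the robot, and variables do not carry over. Pictures are saved under pics/ and viewed, and the job is handed in when it is done.

Besides the shell and the picture viewer there is one more tool, called after "Emit:" as name([rows], argument=value, ...), one row to a line, values as JSON. play_rows: Moves the arm, as the interface text tells. Its arguments: {"type":"object","properties":{"motion":{"type":"array"},"grip_force":{"type":"number"}},"required":["motion"]}

```bash
mkdir -p pics; ls; cat > h.py <<'E'
import cv2,numpy as np
from cell import ctrl
def grab(n,tag):
    d=ctrl.get_image(n); np.savez(f'pics/{tag}.npz',**d); cv2.imwrite(f'pics/{tag}.png',d['img'][:,:,::-1]); return d
def load(tag): return dict(np.load(f'pics/{tag}.npz'))
def K(d): return np.array([[d['fx'],0,d['cx']],[0,d['fy'],d['cy']],[0,0,1.]])
def ray(d,u,v):
    p=cv2.undistortPoints(np.array([[[u,v]]],float),K(d),d['dist_coeffs'])[0,0]
    return d['R'].T@np.array([p[0],p[1],1]), -d['R'].T@d['t']
def onz(d,u,v,z):
    r,c=ray(d,u,v); return c+r*(z-c[2])/r[2]
def dep(d,u,v):
    r,c=ray(d,u,v); return c+r*d['depth'][int(round(v)),int(round(u))]
def proj(d,X):
    return cv2.projectPoints(np.atleast_2d(X).astype(float),cv2.Rodrigues(d['R'])[0],d['t'],K(d),d['dist_coeffs'])[0][:,0]
def crop(tag,u0,v0,u1,v1,s,out):
    i=cv2.imread(f'pics/{tag}.png')[v0:v1,u0:u1]; cv2.imwrite(f'pics/{out}.png',cv2.resize(i,None,fx=s,fy=s,interpolation=cv2.INTER_CUBIC))
E
python3 - <<'E'
from h import *
for n in ['scene','side','wrist']: d=grab(n,n+'0'); print(n,-d['R'].T@d['t'])
print(ctrl.observe())
E
```

```text
pics
scene [1.0831226  0.2405839  0.85074385]
side [1.04270901 0.46770453 0.78445573]
wrist [0.16369685 0.6070983  0.37342865]
{'t': 0.15, 'q': array([-1.25292411,  0.38404386,  0.0163817 ,  1.37093247, -0.00631285,
        1.38819765, -0.04652079]), 'qvel': array([-2.43555928e-03, -9.70587534e-04,  1.27001349e-03, -2.48111926e-03,
        1.22111861e-03, -1.57938231e-03,  8.15656892e-05]), 'tau': array([ 3.02457767e-03, -6.28159690e+01,  8.46264604e-01, -3.72160184e+01,
        1.67527091e-02,  1.11506396e-02,  3.22789283e-06]), 'position': array([0.23208656, 0.57988078, 0.23050042]), 'tcp_rot': array([-5.94400573e-01, -3.08455526e+00,  2.36469904e-03]), 'wrist_force': array([-0.94039695,  0.39306496,  0.34036442]), 'wrist_torque': array([ 0.03352671, -0.00024686, -0.03673061]), 'gripper_width': 1.0027386191595247}
```

View pics/scene0.png

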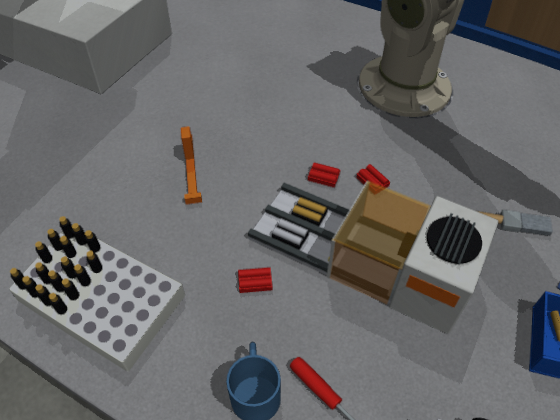

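View pics/side0.png

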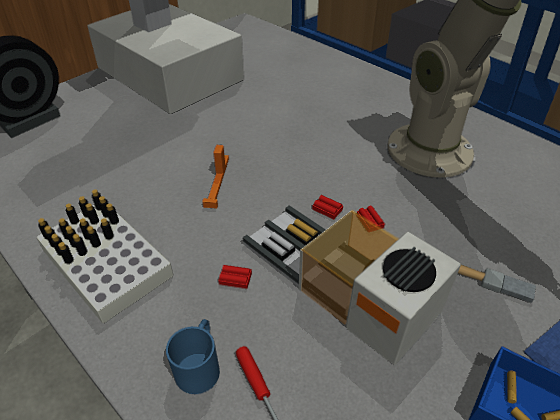

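View pics/wrist0.png

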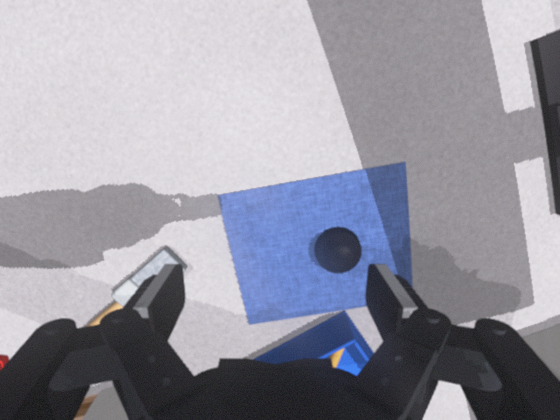

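The scene camera shows the orange stick at about (190,165), with the post at (187,140) and the nose at (193,198). The brass carrier is at (308,210) in the robot-side lane, and the silver one is at (290,232). The red look-alikes at (324,174), (373,177) and (255,279) are outside the lanes. I'll enlarge these areas to confirm.

```bash
python3 - <<'E'
from h import *
crop('scene0',235,160,425,300,4,'c1'); crop('scene0',160,110,230,215,5,'c2'); crop('side0',190,135,330,285,4,'c3')
E
```

```text
(no output)
```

View pics/c1.png

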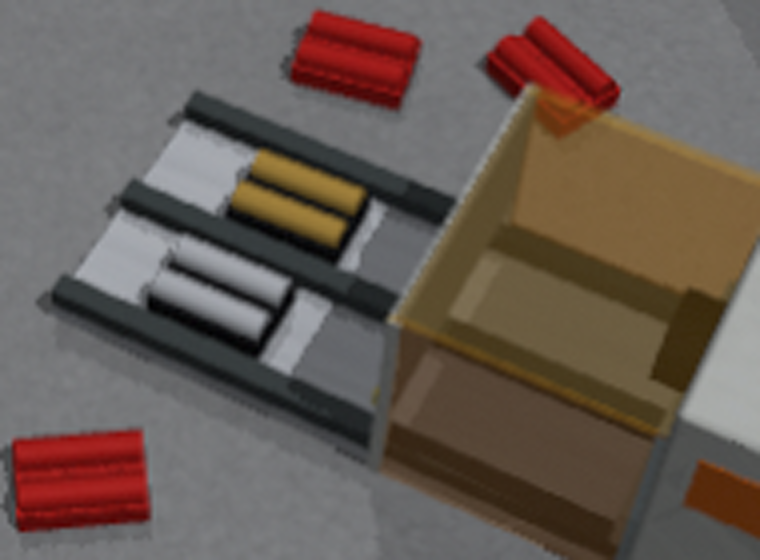

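View pics/c2.png

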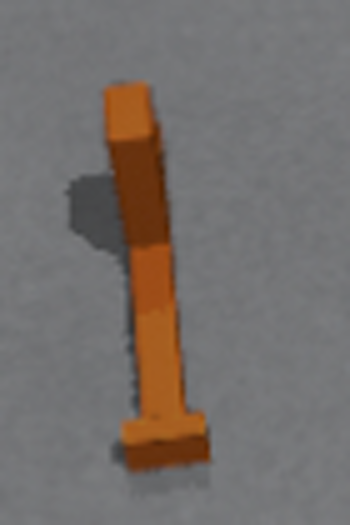

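View pics/c3.png

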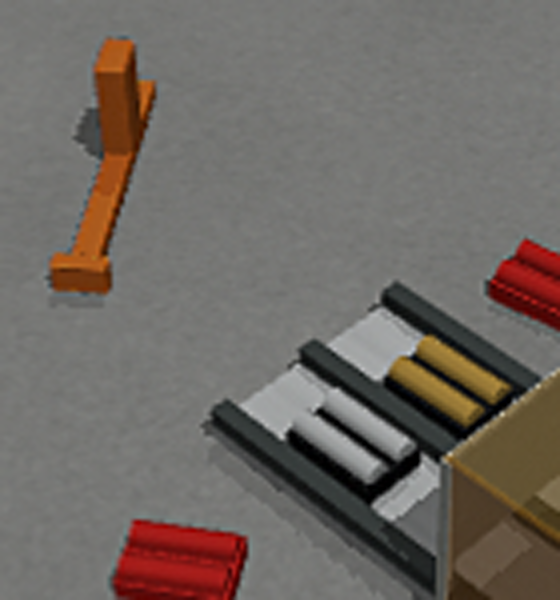

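```bash
python3 - <<'E'
from h import *
np.set_printoptions(precision=4,suppress=True)
s=load('scene0');d=load('side0')
def P(d,c,o,f,z): return np.array([onz(d,(a+.5)/f-.5+o[0],(b+.5)/f-.5+o[1],z) for a,b in c])[:,:2]
a=P(s,[(105,88),(148,82),(157,135),(112,142)],(160,110),5,.08)
b=P(d,[(110,38),(136,40),(133,72),(96,70)],(190,135),4,.08)
print('post top',a.mean(0),b.mean(0))
na=P(s,[(126,441),(208,432)],(160,110),5,.02);nb=P(d,[(50,265),(110,268)],(190,135),4,.02)
print('nose front',na,na.mean(0),nb,nb.mean(0))
for m,n in((a,na),(b,nb)):
  v=n.mean(0)-m.mean(0);print('len',np.linalg.norm(v),np.degrees(np.arctan2(v[1],v[0])))
h=P(s,[(530,85),(390,320)],(235,160),4,.124);print('hood',h,np.linalg.norm(h[1]-h[0]),h.mean(0))
bar=P(s,[(190,92),(455,192),(52,280),(372,410)],(235,160),4,.024)  # outer bars upper edges
print('bars',bar,[np.degrees(np.arctan2(*(bar[i+1]-bar[i])[::-1])) for i in (0,2)])
fl=P(s,[(180,122),(78,275)],(235,160),4,.012);print('floor rear',fl)
br=P(s,[(258,150),(366,186),(342,246),(234,192)],(235,160),4,.02);print('brass',br,br.mean(0))
br=P(d,[(427,337),(510,392),(475,422),(390,360)],(190,135),4,.02);print('brass',br,br.mean(0))
E
```

```text
post top [ 0.473  -0.3213] [ 0.4734 -0.3177]
nose front [[ 0.5826 -0.2553]
 [ 0.5627 -0.2289]] [ 0.5726 -0.2421] [[ 0.5853 -0.2537]
 [ 0.5621 -0.2267]] [ 0.5737 -0.2402]
len 0.12725169798396985 38.462551378341715
len 0.12676014783090908 37.699501687050876
hood [[0.4532 0.0717]
 [0.6003 0.0718]] 0.14715101093680258 [0.5267 0.0718]
bars [[ 0.4556 -0.1018]
 [ 0.4492  0.0436]
 [ 0.591  -0.1022]
 [ 0.5829  0.063 ]] [np.float64(92.54956926284373), np.float64(92.77775256303885)]
floor rear [[ 0.4668 -0.1015]
 [ 0.5751 -0.0978]]
brass [[ 0.4697 -0.0551]
 [ 0.4641  0.0024]
 [ 0.5031  0.0084]
 [ 0.4992 -0.053 ]] [ 0.484  -0.0244]
brass [[ 0.4727 -0.0564]
 [ 0.4715  0.0052]
 [ 0.5013  0.0068]
 [ 0.5003 -0.0583]] [ 0.4864 -0.0257]
```

```bash
cat > fit.py <<'E'
from h import *
from scipy.optimize import least_squares
np.set_printoptions(precision=4,suppress=True)
s=load('scene0');d=load('side0')
def W(p,L):
    c,si=np.cos(p[2]),np.sin(p[2]); L=np.atleast_2d(L)
    return np.c_[p[0]+c*L[:,0]-si*L[:,1],p[1]+si*L[:,0]+c*L[:,1],L[:,2]]
def px(c,o,f): return (np.array(c,float)+.5)/f-.5+np.array(o)
def fit(obs,p0):
    f=lambda p: np.concatenate([(proj(cam,W(p,L))-u).ravel() for cam,L,u in obs])
    r=least_squares(f,p0,loss='soft_l1'); print(r.x,np.degrees(r.x[2]),'\n',f(r.x).reshape(-1,2)); return r.x
E
python3 - <<'E'
from fit import *
t=.001
print('station')
S=[(0,71,124),(0,-71,124),(-170,60,24),(-170,6,24),(-170,-6,24),(-170,-60,24),(-170,71,24),(-170,-71,24)]
# scene pixels: hood L/R, bar ends inner top corners
st=fit([(s,np.array(S)*t,px([(530,85),(390,322),(188,112),(136,180),(122,200),(70,276),(197,92),(53,293)],(235,160),4)),
 (d,np.array([(-170,60,24),(-170,6,24),(-170,-6,24),(-170,-60,24),(-170,71,24),(-170,-71,24)])*t,px([(382,298),(322,340),(302,354),(232,400),(392,283),(210,420)],(190,135),4))],[.525,.07,1.6])
print('stick')
T=np.array([(-17,10,80),(-17,-10,80),(17,-10,80),(17,10,80)])*t
# nose left (+y) is larger-x/?? determine
N=np.array([(130,17,20),(130,-17,20)])*t
sk=fit([(s,T,px([(148,82),(105,88),(112,142),(157,135)],(160,110),5)),(s,N,px([(208,434),(125,443)],(160,110),5)),
 (d,T,px([(136,40),(110,38),(96,70),(133,72)],(190,135),4)),(d,N,px([(110,268),(50,264)],(190,135),4))],[.473,-.32,.66])
np.savez('pics/f.npz',st=st,sk=sk)
for tag,cam in(('scene0',s),('side0',d)):
    i=cv2.resize(cv2.imread(f'pics/{tag}.png'),None,fx=4,fy=4,interpolation=cv2.INTER_CUBIC)
    def seg(p,L,col):
        q=(proj(cam,W(p,np.array(L)*t))+.5)*4-.5
        cv2.polylines(i,[q.round().astype(int)],False,col,1)
    for y in(-71,-60,-6,6,60,71): seg(st,[(-170,y,24),(0,y,24)],(0,255,0))
    seg(st,[(0,-71,124),(0,71,124),(0,71,0),(0,-71,0),(0,-71,124)],(255,255,0))
    for z in (0,14): seg(sk,[(-62,9,z),(-62,-9,z),(118,-9,z),(118,9,z),(-62,9,z)],(255,0,0))
    for z in (0,20): seg(sk,[(118,17,z),(118,-17,z),(130,-17,z),(130,17,z),(118,17,z)],(255,0,255))
    for z in (0,80): seg(sk,[(-17,10,z),(-17,-10,z),(17,-10,z),(17,10,z),(-17,10,z)],(0,255,0))
    cv2.imwrite(f'pics/ov_{tag}a.png',i[400:1000,640:1400] if tag=='scene0' else i[520:1120,900:1660]); 
    cv2.imwrite(f'pics/ov_{tag}b.png',i[440:880,640:960] if tag=='scene0' else i[540:860,740:1000])
E
```

```text
station
[0.527  0.0732 1.5697] 89.93780121261818 
 [[ 0.1786  1.3652]
 [ 1.3283 -1.1767]
 [ 0.047  -0.412 ]
 [-0.2198  0.8516]
 [ 0.232   0.0495]
 [-0.9519  0.5905]
 [ 0.4114  0.9903]
 [ 0.3131  0.4546]
 [ 0.3151 -1.5225]
 [-1.737  -0.286 ]
 [-0.6436 -1.0973]
 [-1.2701 -0.1215]
 [ 1.1854 -0.0923]
 [ 0.4252 -2.5029]]
stick
[ 0.4724 -0.3209  0.6692] 38.34111087797698 
 [[ 1.162  -0.3191]
 [ 0.2734 -0.3828]
 [-0.4344  0.021 ]
 [ 0.2437  0.2511]
 [ 0.4895  0.366 ]
 [ 0.2536  0.7031]
 [ 0.5983 -0.8085]
 [-0.8176 -0.8274]
 [-0.3319 -0.6294]
 [-1.5051 -0.5844]
 [-0.6336  0.3206]
 [ 0.1696  0.1878]]
```

View pics/ov_scene0a.png

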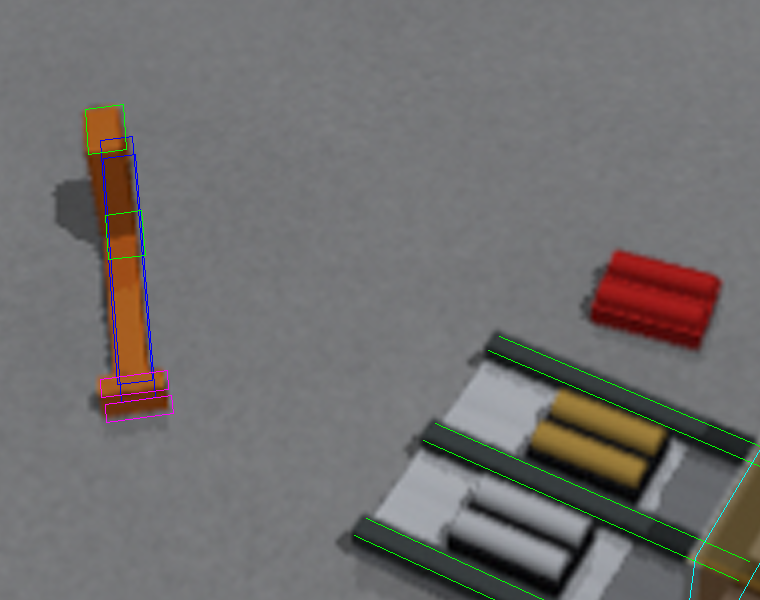

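View pics/ov_side0a.png

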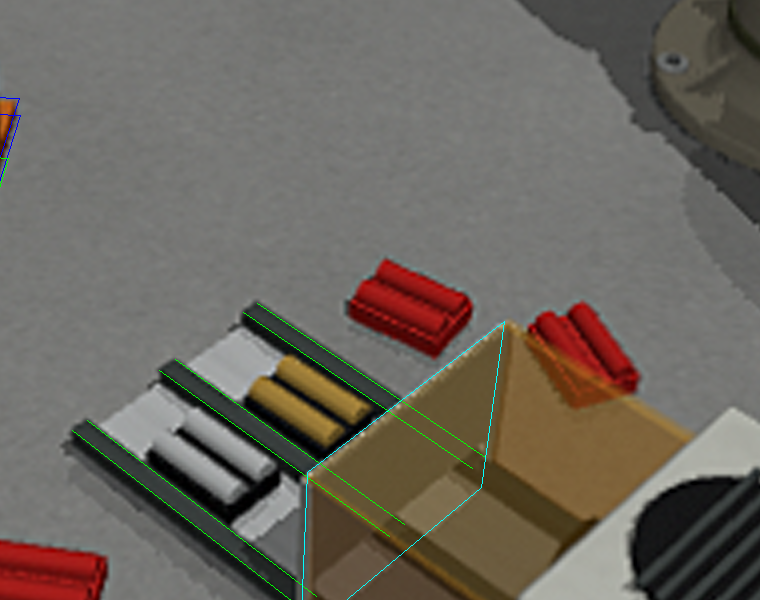

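View pics/ov_scene0b.png

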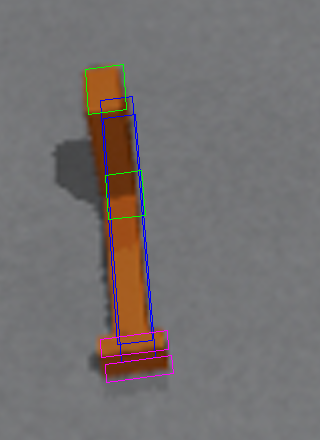

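View pics/ov_side0b.png

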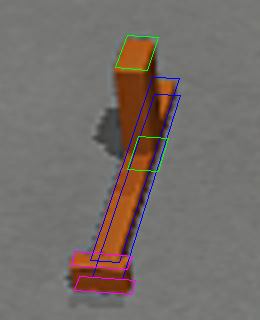

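The overlays fit within about 1–2 px (2–3 mm), so the stick, brass and silver are confirmed. I'll swing around at constant height to a point above the grip.

```bash
cat > plan.py <<'E'
from h import *
from scipy.spatial.transform import Rotation as Ro
def pose():
    o=ctrl.observe(); R=Ro.from_rotvec(o['tcp_rot']).as_matrix()
    return o['position'],R
def head(R): return np.degrees(np.arctan2(R[1,0],R[0,0]))
def rows(pts,p=None,R=None,nd=0):
    """pts: list of (x,y,z,heading deg); assumes tool kept down; prints rounded rows"""
    if p is None: p,R=pose()
    print('from',p.round(4),'head',round(head(R),2),'zdir',R[:,2].round(4))
    for x,y,z,h in pts:
        v=np.round(R.T@(np.array([x,y,z])-p)*1000,nd); dh=(h-head(R)+180)%360-180
        s=round(-dh,1); print(v.tolist(),s)
        p=p+R@v/1000; R=R@Ro.from_euler('z',s,degrees=True).as_matrix()
    print('end',p.round(4),head(R).round(2))
E
python3 - <<'E'
from plan import *
p,R=pose()
az0,r0,h0=np.degrees(np.arctan2(p[1],p[0])),np.hypot(p[0],p[1]),head(R)
tx,ty=.4724,-.3209; az1,r1=np.degrees(np.arctan2(ty,tx)),np.hypot(tx,ty)
n=24;pts=[]
for k in range(1,n+1):
    f=k/n;a=np.radians(az0+f*(az1-az0));r=r0+f*(r1-r0); pts.append((r*np.cos(a),r*np.sin(a),.23,h0+f*(38.3-h0)))
rows(pts)
E
```

```text
from [0.2321 0.5799 0.2305] head 158.19 zdir [-6.0e-04 -1.4e-03 -1.0e+00]
[-46.0, -4.0, 1.0] 5.0
[-46.0, -3.0, -0.0] 5.0
[-47.0, -3.0, -0.0] 5.0
[-45.0, -2.0, -0.0] 5.0
[-46.0, -2.0, -0.0] 5.0
[-46.0, -1.0, -0.0] 5.0
[-45.0, -0.0, -0.0] 5.0
[-46.0, -0.0, -0.0] 5.0
[-45.0, 1.0, -0.0] 5.0
[-45.0, 1.0, -0.0] 5.0
[-44.0, 2.0, -0.0] 4.9
[-45.0, 2.0, -0.0] 5.0
[-44.0, 3.0, -0.0] 5.0
[-45.0, 3.0, 0.0] 5.0
[-44.0, 4.0, 0.0] 5.0
[-43.0, 5.0, 0.0] 5.0
[-44.0, 5.0, 0.0] 5.0
[-43.0, 5.0, 0.0] 5.0
[-43.0, 7.0, 0.0] 5.0
[-43.0, 6.0, 0.0] 5.0
[-42.0, 7.0, 0.0] 5.0
[-43.0, 8.0, 1.0] 5.0
[-42.0, 8.0, -0.0] 5.0
[-42.0, 9.0, -0.0] 5.0
end [ 0.4723 -0.3215  0.2296] 38.29
```

Emit:
play_rows([
  {"hand": 0,"travel": [-20,-2,0],"spin": 2.5},
  {"hand": 0,"travel": [-26,-2,0],"spin": 2.5},
  {"hand": 0,"travel": [-46,-3,0],"spin": 5},
  {"hand": 0,"travel": [-47,-3,0],"spin": 5},
  {"hand": 0,"travel": [-45,-2,0],"spin": 5},
  {"hand": 0,"travel": [-46,-2,0],"spin": 5},
  {"hand": 0,"travel": [-46,-1,0],"spin": 5},
  {"hand": 0,"travel": [-45,0,0],"spin": 5},
])

```text
t: 0.95
position: [0.4804, 0.3732, 0.2314]
tcp_rot: [1.506, 2.756, -0.0]
wrist_force: [0.1, 1.2, -0.3]
gripper_width: 1.001
```

Emit:
play_rows([
  {"hand": 0,"travel": [-46,0,0],"spin": 5},
  {"hand": 0,"travel": [-45,1,0],"spin": 5},
  {"hand": 0,"travel": [-45,1,0],"spin": 5},
  {"hand": 0,"travel": [-44,2,0],"spin": 5},
  {"hand": 0,"travel": [-45,2,0],"spin": 5},
  {"hand": 0,"travel": [-44,3,0],"spin": 5},
  {"hand": 0,"travel": [-45,3,0],"spin": 5},
  {"hand": 0,"travel": [-44,4,0],"spin": 5},
])

```text
t: 1.75
position: [0.5886, 0.0372, 0.2315]
tcp_rot: [2.358, 2.075, -0.0]
wrist_force: [0.4, -0.8, 0.1]
gripper_width: 0.999
```

Emit:
play_rows([
  {"hand": 0,"travel": [-43,5,0],"spin": 5},
  {"hand": 0,"travel": [-44,5,0],"spin": 5},
  {"hand": 0,"travel": [-43,5,0],"spin": 5},
  {"hand": 0,"travel": [-43,7,0],"spin": 5},
  {"hand": 0,"travel": [-43,6,0],"spin": 5},
  {"hand": 0,"travel": [-42,7,0],"spin": 5},
  {"hand": 0,"travel": [-43,8,0],"spin": 5},
  {"hand": 0,"travel": [-30,6,0],"spin": 5},
])

```text
t: 2.55
position: [0.4984, -0.2821, 0.2318]
tcp_rot: [2.926, 1.139, -0.001]
wrist_force: [0.6, -0.7, -0.5]
gripper_width: 0.994
```

```bash
python3 - <<'E'
from plan import *
p,R=pose(); print(p,head(R),ctrl.observe()['q'])
grab('wrist','wrist1')
f=np.load('pics/f.npz'); sk=f['sk']
rows([(sk[0],sk[1],.2,np.degrees(sk[2]))])
E
```

```text
[ 0.49844817 -0.28212247  0.23183726] 42.52327606498002 [-0.14925287  0.32781584  0.78113607  1.54695148 -0.23248171  1.36224035
 -0.17533274]
from [ 0.4951 -0.2868  0.2322] head 41.85 zdir [-7.0e-04 -3.6e-03 -1.0e+00]
[-40.0, 10.0, 32.0] 3.5
end [ 0.472  -0.3211  0.2003] 38.35
```

View pics/wrist1.png

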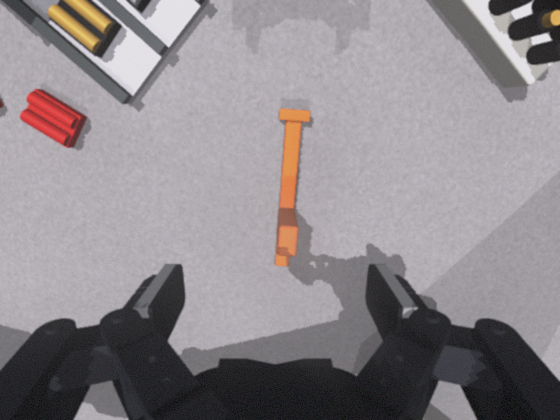

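The wrist view shows the stick with its nose at (294,116), its post top around (288,240) and its tail at (281,261). I'll refine the fit with this view.

```bash
python3 - <<'E'
from h import *
crop('wrist1',250,95,350,275,4,'c4')
crop('wrist1',0,0,220,150,3.6,'c5')
E
```

```text
(no output)
```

View pics/c4.png

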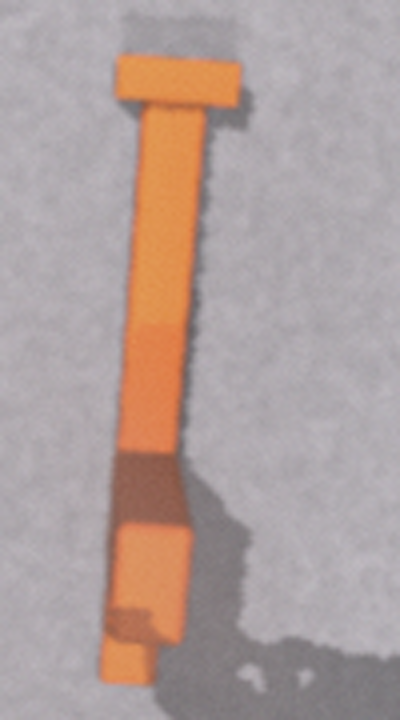

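View pics/c5.png

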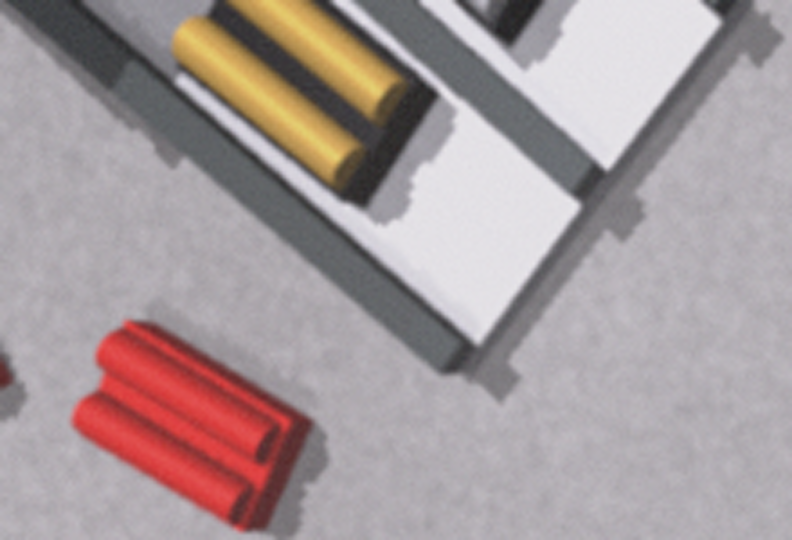

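```bash
python3 - <<'E'
from fit import *
w=load('wrist1');t=.001
print('stick, wrist only')
L=np.array([(130,17,20),(130,-17,20),(118,17,20),(118,-17,20),(17,10,80),(17,-10,80),(-17,-10,80),(-17,10,80),(-62,9,14),(-62,-9,14)])*t
u=px([(118,55),(241,65),(116,98),(238,106),(118,523),(193,531),(180,645),(107,638),(100,683),(155,686)],(250,95),4)
fit([(w,L,u)],[.473,-.32,.66])
print('station, wrist only')
fit([(w,np.array([(-170,60,12),(-170,6,12),(-170,-6,12),(-170,-60,12),(0,60,12)])[:4]*t,px([(478,345),(582,203),(608,170),(718,15)],(0,0),3.6))],[.525,.07,1.57])
for c in [(438,90),(358,205),(396,150)]:
    q=px([c],(0,0),3.6)[0]; print('brass rear',onz(w,*q,.024))
for c in [(480,345),(180,75)]:
    q=px([c],(0,0),3.6)[0]; print('inner bar edge floor',onz(w,*q,.012))
for c in [(600,170),(420,0)]:
    q=px([c],(0,0),3.6)[0]; print('mid bar top',onz(w,*q,.024))
E
```

```text
stick, wrist only
[ 0.4709 -0.3256  0.6721] 38.5111935245933 
 [[-0.088  -0.6483]
 [ 0.3781 -0.8103]
 [-0.3884 -0.0135]
 [ 0.0501  0.2736]
 [-0.5549 -0.2975]
 [ 0.612  -1.0025]
 [ 0.8261  1.3129]
 [-0.211   1.8596]
 [-0.4238  0.2195]
 [-0.1298  0.3377]]
station, wrist only
[0.5201 0.069  1.5884] 91.01020793210913 
 [[ 0.3505  0.1591]
 [-0.0021 -0.2742]
 [-0.5731 -0.2659]
 [ 0.18    0.3727]]
brass rear [ 0.5146 -0.0556  0.024 ]
brass rear [ 0.474  -0.0556  0.024 ]
brass rear [ 0.4936 -0.0556  0.024 ]
inner bar edge floor [ 0.4634 -0.1021  0.012 ]
inner bar edge floor [0.4653 0.0141 0.012 ]
mid bar top [ 0.5285 -0.104   0.024 ]
mid bar top [ 0.53   -0.0376  0.024 ]
```

```bash
python3 - <<'E'
from plan import *
rows([(.4715,-.3235,.225,38.4)]+[(.4715,-.3235,z,38.4) for z in(.185,.145,.105,.07,.04)])
E
```

```text
from [ 0.4951 -0.2868  0.2322] head 41.85 zdir [-7.0e-04 -3.6e-03 -1.0e+00]
[-42.0, 12.0, 7.0] 3.5
[0.0, -1.0, 40.0] -0.0
[0.0, 0.0, 40.0] -0.0
[0.0, 0.0, 40.0] -0.0
[0.0, 0.0, 35.0] -0.0
[0.0, 0.0, 30.0] -0.0
end [ 0.4711 -0.3237  0.0404] 38.35
```

Emit:
play_rows([
  {"hand": 0,"travel": [0,0,0],"spin": 0},
  {"hand": 0,"travel": [0,0,0],"spin": 0},
  {"hand": 0,"travel": [0,0,0],"spin": 0},
  {"hand": 0,"travel": [0,0,20],"spin": 0},
  {"hand": 0,"travel": [0,0,20],"spin": 0},
  {"hand": 0,"travel": [0,0,0],"spin": 0},
  {"hand": 0,"travel": [0,0,0],"spin": 0},
  {"hand": 0,"travel": [0,0,0],"spin": 0},
])

```text
t: 3.4
position: [0.5026, -0.2764, 0.1924]
tcp_rot: [2.92, 1.157, 0.001]
wrist_force: [-0.2, -0.6, -0.4]
gripper_width: 1.002
```

```bash
python3 - <<'E'
from plan import *
rows([(.4715,-.3235,.17,38.4)]+[(.4715,-.3235,z,38.4) for z in(.145,.105,.07,.04)])
grab('wrist','wrist2'); crop('wrist2',180,40,380,420,1.57*1,'c6')
E
```

```text
from [ 0.5026 -0.2764  0.1924] head 43.23 zdir [ 1.2e-03 -7.0e-04 -1.0e+00]
[-55.0, 13.0, 22.0] 4.8
[0.0, -0.0, 25.0] 0.0
[0.0, -0.0, 40.0] 0.0
[0.0, -0.0, 35.0] 0.0
[0.0, -0.0, 30.0] 0.0
end [ 0.4716 -0.3237  0.0404] 38.43
```

View pics/wrist2.png

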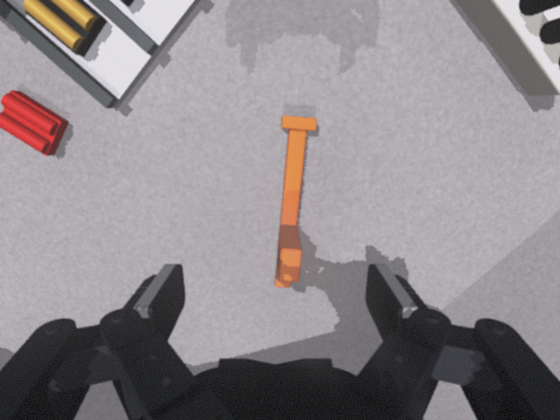

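The stick is still clear in this static wrist view: nose at (299,124), post top around (290,262). I'll refit from it.

```bash
python3 - <<'E'
from h import *
crop('wrist2',260,105,340,295,4,'c6')
crop('wrist2',0,0,220,150,3.6,'c7')
E
```

```text
(no output)
```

View pics/c6.png

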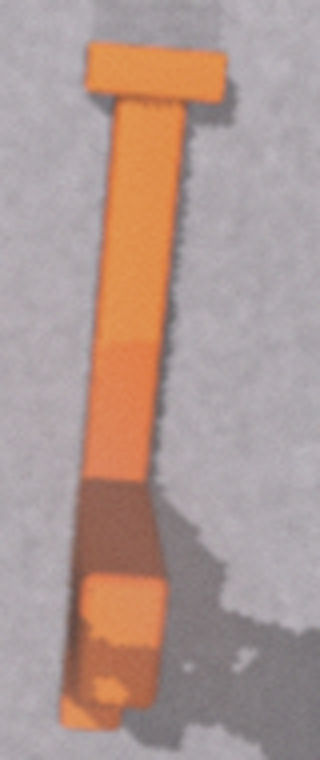

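View pics/c7.png

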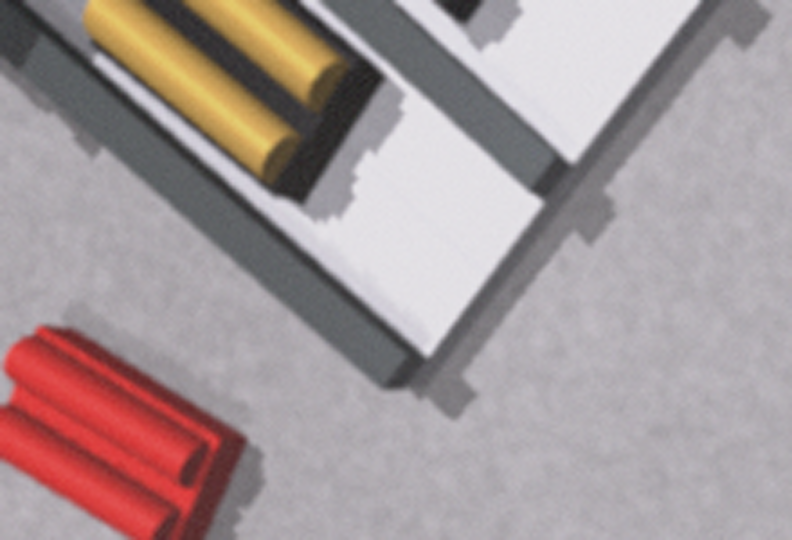

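```bash
python3 - <<'E'
from fit import *
w=load('wrist2');t=.001
L=np.array([(130,17,20),(130,-17,20),(118,17,20),(118,-17,20),(17,10,80),(17,-10,80),(-17,-10,80),(-17,10,80),(-62,9,14),(-62,-9,14)])*t
u=px([(90,42),(227,54),(86,90),(222,102),(83,573),(168,578),(153,710),(75,700),(60,726),(118,728)],(260,105),4)
fit([(w,L,u)],[.473,-.32,.66])
q=lambda c,z:onz(w,*px([c],(0,0),3.6)[0],z)
print('lane corners',q((428,355),.012),q((543,203),.012),q((572,163),.012),q((700,5),.012))
print('bar floor inner, far',q((95,62),.012)); print('midbar top edges',q((553,153),.024),q((403,0),.024))
print('brass rear bottom corners', q((300,203),.012),q((382,90),.012),'top',q((382,68),.026),q((290,180),.026))
E
```

```text
[ 0.4712 -0.3253  0.6722] 38.51642421728237 
 [[-0.2254 -0.8087]
 [ 0.3702 -0.7543]
 [-0.298  -0.1544]
 [ 0.2015 -0.1751]
 [-0.2962 -0.4662]
 [ 0.8822 -0.0514]
 [ 0.6136  0.668 ]
 [-1.5046  1.6373]
 [-0.53    0.4385]
 [ 0.3542  1.027 ]]
lane corners [ 0.4635 -0.1013  0.012 ] [ 0.5161 -0.1014  0.012 ] [ 0.5292 -0.1011  0.012 ] [ 0.581 -0.102  0.012]
bar floor inner, far [0.463  0.0136 0.012 ]
midbar top edges [ 0.5288 -0.1006  0.024 ] [ 0.5315 -0.0498  0.024 ]
brass rear bottom corners [ 0.4717 -0.0512  0.012 ] [ 0.5094 -0.0518  0.012 ] top [ 0.5156 -0.0562  0.026 ] [ 0.4782 -0.0535  0.026 ]
```

```bash
python3 - <<'E'
from plan import *
rows([(.488,-.3,.19,41)]+[(.4713,-.3245,z,38.5) for z in(.17,.135,.1,.065,.04)])
E
```

```text
from [ 0.5026 -0.2766  0.1925] head 43.21 zdir [ 1.5e-03 -7.0e-04 -1.0e+00]
[-27.0, 7.0, 2.0] 2.2
[-28.0, 8.0, 20.0] 2.5
[-0.0, -0.0, 35.0] 0.0
[-0.0, -1.0, 35.0] 0.0
[-0.0, 0.0, 35.0] 0.0
[-0.0, 0.0, 25.0] 0.0
end [ 0.4715 -0.3239  0.0405] 38.51
```

Emit:
play_rows([
  {"hand": 0,"travel": [-27,7,2],"spin": 2.2},
  {"hand": 0,"travel": [-28,8,20],"spin": 2.5},
  {"hand": 0,"travel": [0,0,0],"spin": 0},
  {"hand": 0,"travel": [0,0,0],"spin": 0},
  {"hand": 0,"travel": [0,0,0],"spin": 0},
  {"hand": 0,"travel": [0,0,35],"spin": 0},
  {"hand": 0,"travel": [0,0,0],"spin": 0},
  {"hand": 0,"travel": [0,0,0],"spin": 0},
], grip_force=60)

```text
t: 4.25
position: [0.4716, -0.3235, 0.1347]
tcp_rot: [-2.965, -1.037, 0.001]
wrist_force: [0.3, -0.8, 0.5]
gripper_width: 0.998
```

Emit:
play_rows([
  {"hand": 0,"travel": [0,-1,25],"spin": 0},
  {"hand": 0,"travel": [0,0,25],"spin": 0},
  {"hand": 0,"travel": [0,0,25],"spin": 0},
  {"hand": 0,"travel": [0,0,20],"spin": 0},
  {"hand": 0,"travel": [0,0,0],"spin": 0},
  {"hand": 0,"travel": [0,0,0],"spin": 0},
  {"hand": 0,"travel": [0,0,0],"spin": 0},
  {"hand": 0,"travel": [0,0,0],"spin": 0},
])

```text
t: 5.05
position: [0.4715, -0.3242, 0.0409]
tcp_rot: [2.964, 1.035, 0.003]
wrist_force: [-0.5, -0.2, -0.4]
gripper_width: 0.998
```

```bash
python3 - <<'E'
from plan import *
rows([(.4713,-.3245,.04,38.5)]); grab('wrist','wrist3');grab('side','side3')
E
```

```text
from [ 0.4715 -0.3242  0.0409] head 38.5 zdir [ 0.0022 -0.0011 -1.    ]
[-0.0, 0.0, 1.0] -0.0
end [ 0.4715 -0.3242  0.0399] 38.5
```

View pics/wrist3.png

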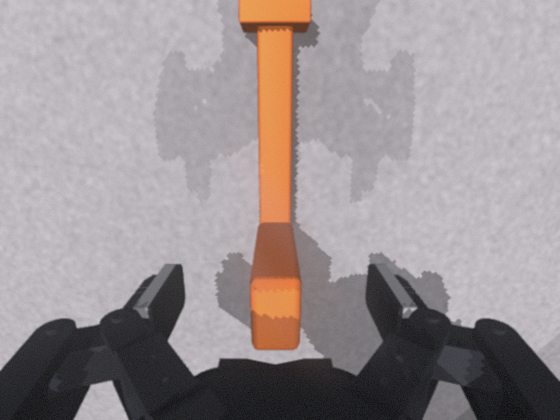

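View pics/side3.png

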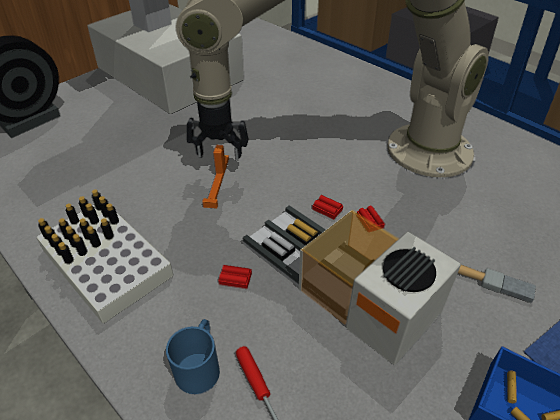

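The post sits between the pads (top at (275,315), jaws centred near 278), so I'll close the gripper and then lift slightly.

Emit:
play_rows([
  {"hand": 255,"travel": [0,0,0],"spin": 0},
  {"hand": 255,"travel": [0,0,0],"spin": 0},
  {"hand": 255,"travel": [0,0,0],"spin": 0},
  {"hand": 255,"travel": [0,0,0],"spin": 0},
  {"hand": 255,"travel": [0,0,0],"spin": 0},
  {"hand": 255,"travel": [0,0,0],"spin": 0},
  {"hand": 255,"travel": [0,0,0],"spin": 0},
  {"hand": 255,"travel": [0,0,0],"spin": 0},
], grip_force=70)

```text
t: 5.95
position: [0.4705, -0.3236, 0.0392]
tcp_rot: [-2.966, -1.035, 0.0]
wrist_force: [0.9, 0.1, -1.1]
gripper_width: 0.225
```

Emit:
play_rows([
  {"hand": 255,"travel": [0,0,-10],"spin": 0},
  {"hand": 255,"travel": [0,0,-20],"spin": 0},
  {"hand": 255,"travel": [0,0,-20],"spin": 0},
  {"hand": 255,"travel": [0,0,-10],"spin": 0},
  {"hand": 255,"travel": [0,0,0],"spin": 0},
  {"hand": 255,"travel": [0,0,0],"spin": 0},
  {"hand": 255,"travel": [0,0,0],"spin": 0},
  {"hand": 255,"travel": [0,0,0],"spin": 0},
])

```text
t: 6.75
position: [0.47, -0.3232, 0.0984]
tcp_rot: [-2.965, -1.035, 0.002]
wrist_force: [-0.2, -0.0, -1.0]
gripper_width: 0.221
```

```bash
python3 - <<'E'
from plan import *
# target x .4905, origin y: rear brass -0.053 - 0.130 - 0.022 = -0.205
p,R=pose();h=head(R);n=8
rows([(p[0]+f*(.4905-p[0]),p[1]+f*(-.207-p[1]),.101,h+f*(90-h)) for f in np.arange(1,n+1)/n])
grab('wrist','wrist4');grab('side','side4')
E
```

```text
from [ 0.47   -0.3232  0.0984] head 38.48 zdir [-1.6e-03  6.0e-04 -1.0e+00]
[11.0, -10.0, -3.0] -6.4
[12.0, -8.0, 0.0] -6.5
[13.0, -7.0, 0.0] -6.4
[14.0, -6.0, 0.0] -6.5
[14.0, -4.0, 0.0] -6.4
[15.0, -2.0, 0.0] -6.4
[14.0, -1.0, 0.0] -6.5
[15.0, 1.0, 0.0] -6.4
end [ 0.4907 -0.207   0.1014] 89.98
```

View pics/wrist4.png

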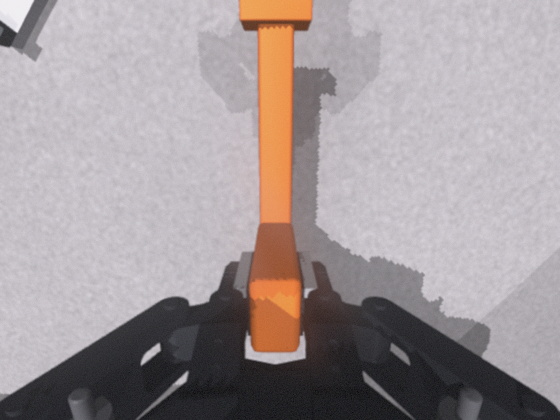

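View pics/side4.png

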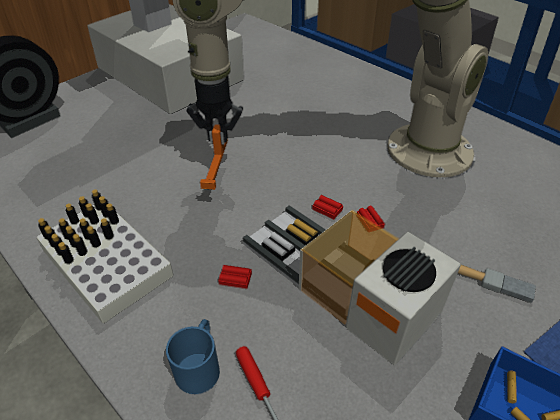

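The stick is gripped, lifted and level (nose at (276,10) in the wrist view). Next I'll carry it to behind the brass carrier, aligned with the lane.

Emit:
play_rows([
  {"hand": 255,"travel": [11,-10,-3],"spin": -6.4},
  {"hand": 255,"travel": [12,-8,0],"spin": -6.5},
  {"hand": 255,"travel": [13,-7,0],"spin": -6.4},
  {"hand": 255,"travel": [14,-6,0],"spin": -6.5},
  {"hand": 255,"travel": [14,-4,0],"spin": -6.4},
  {"hand": 255,"travel": [15,-2,0],"spin": -6.4},
  {"hand": 255,"travel": [14,-1,0],"spin": -6.5},
  {"hand": 255,"travel": [11,1,0],"spin": -6.4},
])

```text
t: 7.65
position: [0.4907, -0.2104, 0.102]
tcp_rot: [-2.216, -2.227, 0.0]
wrist_force: [0.4, -0.7, -1.5]
gripper_width: 0.224
```

Emit:
play_rows([
  {"hand": 255,"travel": [0,0,0],"spin": 0},
  {"hand": 255,"travel": [0,0,0],"spin": 0},
  {"hand": 255,"travel": [0,0,0],"spin": 0},
  {"hand": 255,"travel": [0,0,0],"spin": 0},
  {"hand": 255,"travel": [0,0,0],"spin": 0},
  {"hand": 255,"travel": [0,0,0],"spin": 0},
  {"hand": 255,"travel": [0,0,0],"spin": 0},
  {"hand": 255,"travel": [0,0,0],"spin": 0},
])

```text
t: 8.45
position: [0.4907, -0.2114, 0.1023]
tcp_rot: [-2.222, -2.221, 0.0]
wrist_force: [1.0, 0.2, -0.8]
gripper_width: 0.229
```

```bash
python3 - <<'E'
from plan import *
rows([(.4905,-.207,.075,90),(.4905,-.207,.055,90)])
grab('wrist','wrist5');grab('side','side5');grab('scene','scene5'); crop('scene5',190,120,380,260,4,'c8')
crop('side5',170,100,330,270,3.5,'c9')
E
```

```text
from [ 0.4907 -0.2114  0.1023] head 89.97 zdir [-1.e-04 -0.e+00 -1.e+00]
[4.0, -0.0, 27.0] -0.0
[0.0, -0.0, 20.0] -0.0
end [ 0.4907 -0.2074  0.0553] 89.97
```

View pics/wrist5.png

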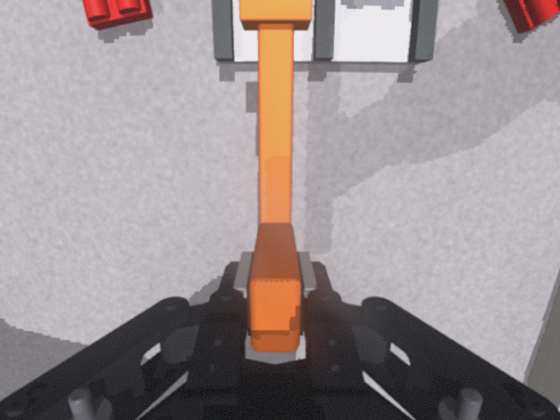

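View pics/c8.png

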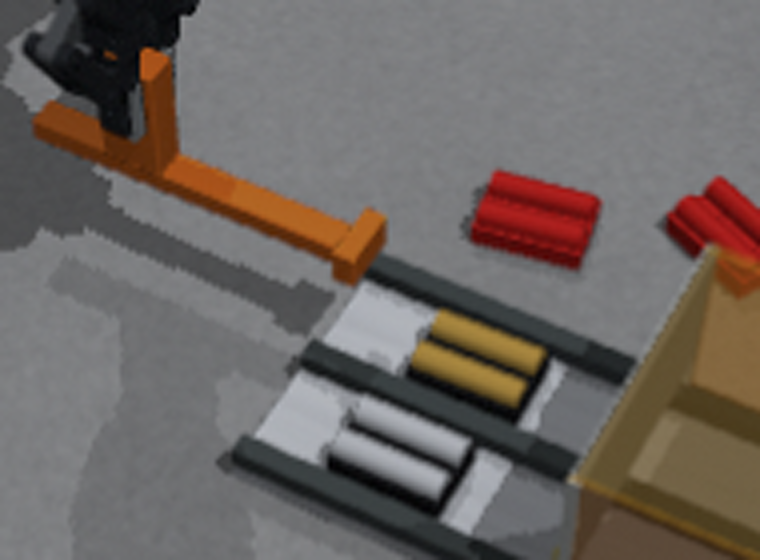

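View pics/c9.png

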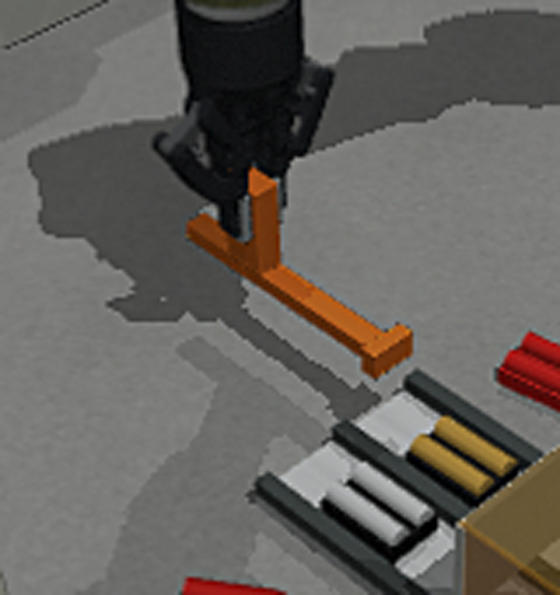

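Emit:
play_rows([
  {"hand": 255,"travel": [0,-1.5,15],"spin": 0},
  {"hand": 255,"travel": [0,0,15],"spin": 0},
  {"hand": 255,"travel": [0,0,10],"spin": 0},
  {"hand": 255,"travel": [0,0,7],"spin": 0},
  {"hand": 255,"travel": [0,0,0],"spin": 0},
  {"hand": 255,"travel": [0,0,0],"spin": 0},
  {"hand": 255,"travel": [0,0,0],"spin": 0},
  {"hand": 255,"travel": [0,0,0],"spin": 0},
])

```text
t: 9.4
position: [0.4896, -0.2115, 0.0558]
tcp_rot: [2.221, 2.221, 0.001]
wrist_force: [0.6, -0.3, -0.9]
gripper_width: 0.229
```

```bash
python3 - <<'E'
from plan import *
grab('wrist','wrist6');grab('side','side6');grab('scene','scene6'); crop('scene6',190,120,380,260,4,'d8')
crop('side6',170,100,330,270,3.5,'d9'); p,R=pose();print(p,head(R))
crop('wrist6',180,0,480,140,2.6,'d7')
E
```

```text
[ 0.48939719 -0.2114519   0.05557602] 89.98297002550255
```

View pics/d8.png

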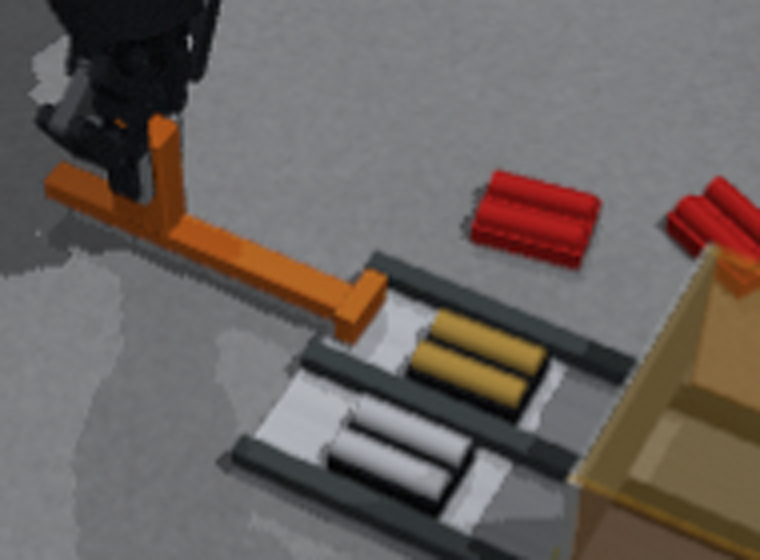

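View pics/d9.png

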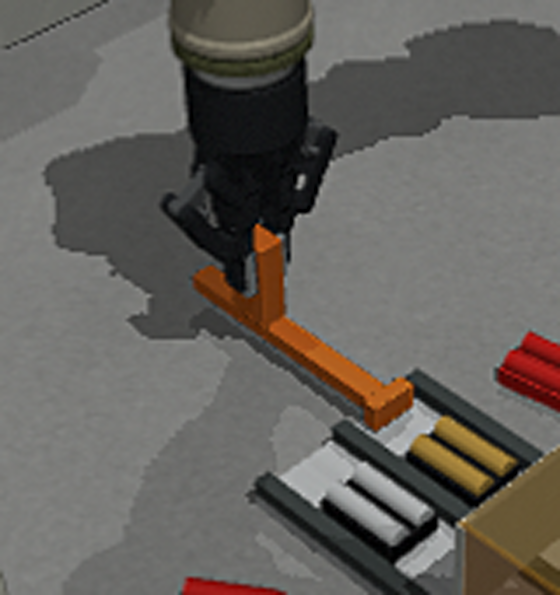

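View pics/d7.png

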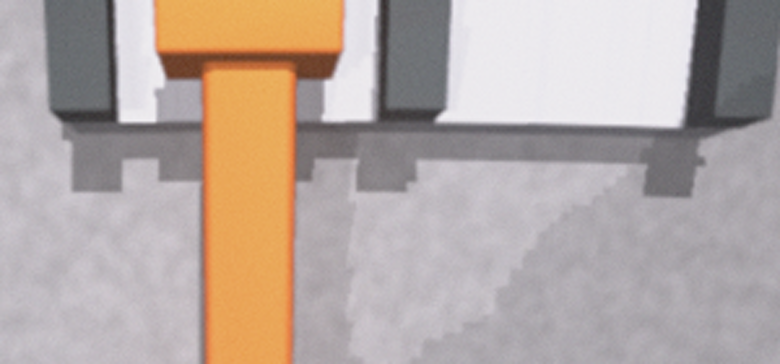

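The nose sits inside the lane behind the brass carrier, with roughly equal gaps on both sides. The deck edge looks about 0.8° off, so I'll trim the heading and start pushing.

Emit:
play_rows([
  {"hand": 255,"travel": [4,-2,0],"spin": 0.8},
  {"hand": 255,"travel": [10,0,0],"spin": 0},
  {"hand": 255,"travel": [8,0,0],"spin": 0},
  {"hand": 255,"travel": [6,0,0],"spin": 0},
  {"hand": 255,"travel": [6,0,0],"spin": 0},
  {"hand": 255,"travel": [8,0,0],"spin": 0},
  {"hand": 255,"travel": [8,0,0],"spin": 0},
  {"hand": 255,"travel": [6,0,0],"spin": 0},
])

```text
t: 10.35
position: [0.488, -0.1546, 0.0553]
tcp_rot: [-2.237, -2.206, -0.0]
wrist_force: [-0.0, -0.6, -1.7]
gripper_width: 0.224
```

```bash
python3 - <<'E'
from plan import *
grab('side','side7');grab('scene','scene7'); crop('scene7',190,120,380,260,4,'e8')
grab('wrist','wrist7'); p,R=pose();print(p,head(R)); crop('wrist7',150,0,450,140,2.6,'e7')
E
```

```text
[ 0.48806659 -0.15465518  0.05526662] 89.24612760107254
```

View pics/e8.png

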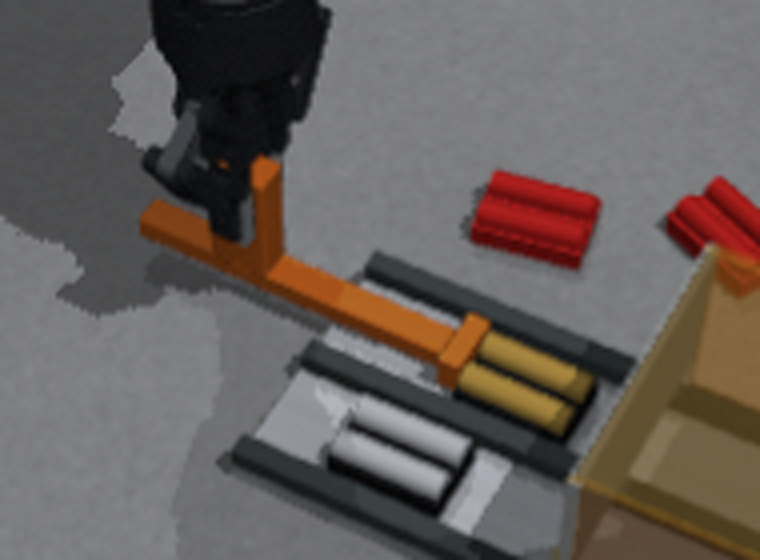

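View pics/e7.png

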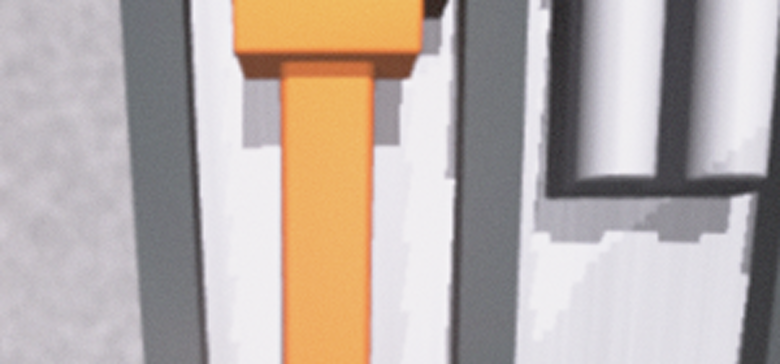

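The carrier is being pushed straight, and the nose is centred in the lane. I'll continue through the opening.

Emit:
play_rows([
  {"hand": 255,"travel": [8,0,0],"spin": 0},
  {"hand": 255,"travel": [12,0,0],"spin": 0},
  {"hand": 255,"travel": [12,0,0],"spin": 0},
  {"hand": 255,"travel": [12,0,0],"spin": 0},
  {"hand": 255,"travel": [12,0,0],"spin": 0},
  {"hand": 255,"travel": [12,0,0],"spin": 0},
  {"hand": 255,"travel": [12,0,0],"spin": 0},
  {"hand": 255,"travel": [8,0,0],"spin": 0},
])

```text
t: 11.3
position: [0.4893, -0.0658, 0.0553]
tcp_rot: [-2.236, -2.207, -0.0]
wrist_force: [0.2, -1.6, -0.3]
gripper_width: 0.222
```

```bash
python3 - <<'E'
from plan import *
grab('side','side8');grab('scene','scene8'); crop('scene8',260,140,450,280,4,'f8')
grab('wrist','wrist8'); p,R=pose();print(p,head(R)); crop('side8',230,160,430,310,3.8,'f7')
E
```

```text
[ 0.48920786 -0.0665548   0.05522555] 89.26415956307663
```

View pics/f8.png

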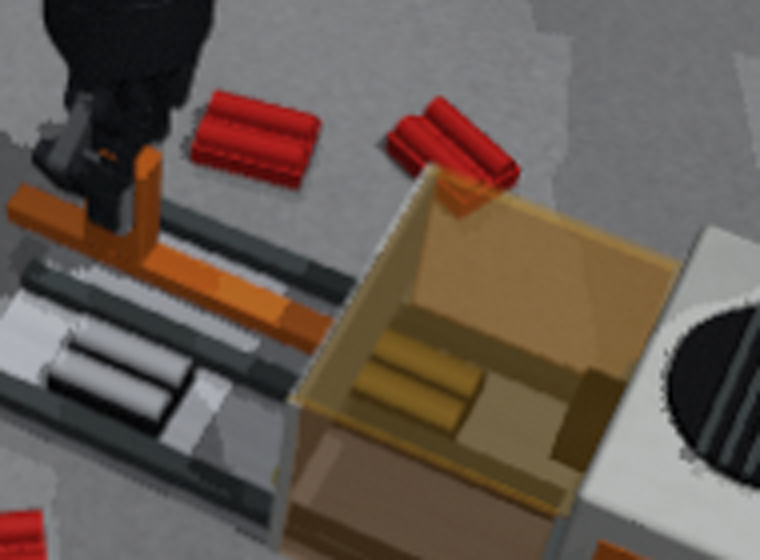

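View pics/wrist8.png

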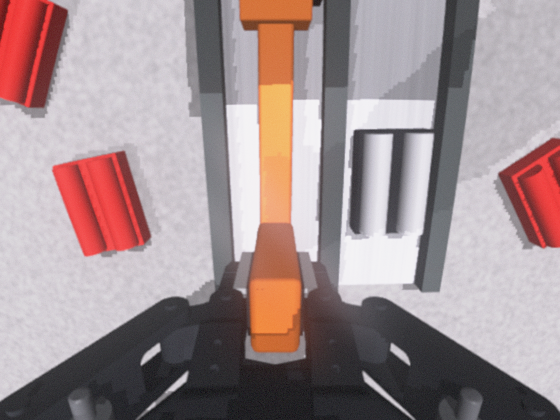

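The carrier is inside the hood, straight in its lane, with about 60 mm to the stop. I'll continue more slowly.

Emit:
play_rows([
  {"hand": 255,"travel": [6,0,0],"spin": 0},
  {"hand": 255,"travel": [8,0,0],"spin": 0},
  {"hand": 255,"travel": [8,0,0],"spin": 0},
  {"hand": 255,"travel": [8,0,0],"spin": 0},
  {"hand": 255,"travel": [8,0,0],"spin": 0},
  {"hand": 255,"travel": [6,0,0],"spin": 0},
  {"hand": 255,"travel": [6,0,0],"spin": 0},
  {"hand": 255,"travel": [4,0,0],"spin": 0},
])

```text
t: 12.25
position: [0.4899, -0.0128, 0.0553]
tcp_rot: [-2.237, -2.206, 0.0]
wrist_force: [-1.5, -1.5, -0.7]
gripper_width: 0.227
```

Emit:
play_rows([
  {"hand": 255,"travel": [1,0,0],"spin": 0},
  {"hand": 255,"travel": [1,0,0],"spin": 0},
  {"hand": 255,"travel": [1,0,0],"spin": 0},
  {"hand": 255,"travel": [1,0,0],"spin": 0},
  {"hand": 255,"travel": [0,0,0],"spin": 0},
  {"hand": 255,"travel": [0,0,0],"spin": 0},
  {"hand": 255,"travel": [0,0,0],"spin": 0},
  {"hand": 255,"travel": [0,0,0],"spin": 0},
])

```text
t: 13.05
position: [0.49, -0.0094, 0.0553]
tcp_rot: [-2.237, -2.205, 0.0]
wrist_force: [-0.4, -0.8, -1.2]
gripper_width: 0.226
```

```bash
python3 - <<'E'
from plan import *
grab('side','side9');grab('scene','scene9'); crop('scene9',260,140,450,280,4,'g8')
p,R=pose();print(p,head(R)); crop('side9',270,190,430,320,4.5,'g7')
E
```

```text
[ 0.49001288 -0.00941289  0.05524588] 89.18454868369129
```

View pics/g8.png

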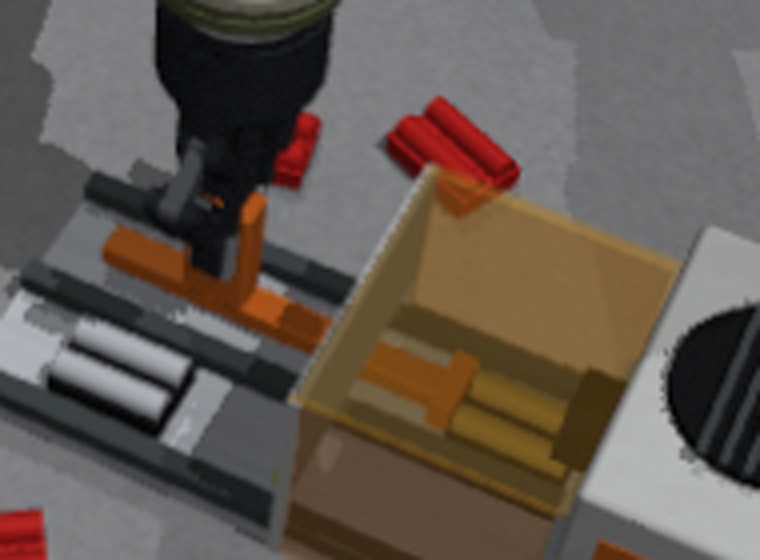

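View pics/g7.png

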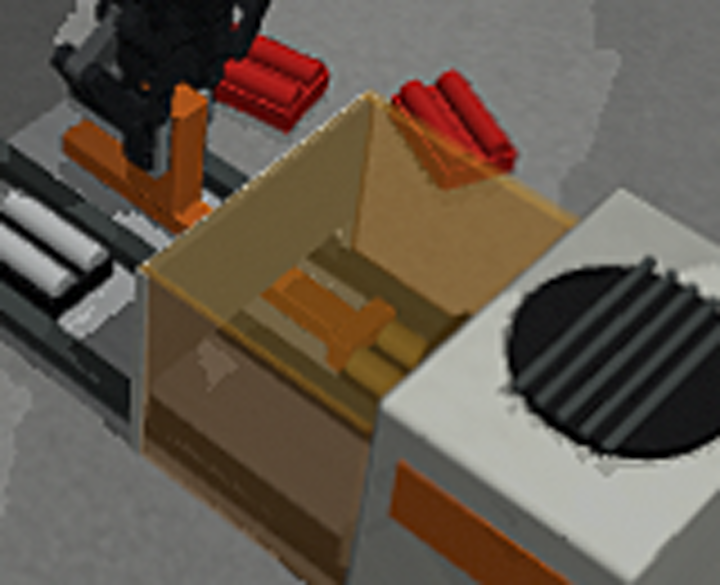

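The carrier is close to the stop. I'll creep forward and watch the wrist force.

Emit:
play_rows([
  {"hand": 255,"travel": [1,0,0],"spin": 0},
  {"hand": 255,"travel": [1,0,0],"spin": 0},
  {"hand": 255,"travel": [1,0,0],"spin": 0},
  {"hand": 255,"travel": [1,0,0],"spin": 0},
  {"hand": 255,"travel": [1,0,0],"spin": 0},
  {"hand": 255,"travel": [0,0,0],"spin": 0},
  {"hand": 255,"travel": [0,0,0],"spin": 0},
  {"hand": 255,"travel": [0,0,0],"spin": 0},
])

```text
t: 13.95
position: [0.4902, -0.0052, 0.0554]
tcp_rot: [2.238, 2.204, -0.001]
wrist_force: [-1.0, -5.0, 0.5]
gripper_width: 0.225
```

Emit:
play_rows([
  {"hand": 255,"travel": [1,0,0],"spin": 0},
  {"hand": 255,"travel": [0,0,0],"spin": 0},
  {"hand": 255,"travel": [0,0,0],"spin": 0},
  {"hand": 255,"travel": [0.5,0,0],"spin": 0},
  {"hand": 255,"travel": [0,0,0],"spin": 0},
  {"hand": 255,"travel": [0,0,0],"spin": 0},
  {"hand": 255,"travel": [0,0,0],"spin": 0},
  {"hand": 255,"travel": [0,0,0],"spin": 0},
])

```text
t: 14.75
position: [0.4902, -0.0051, 0.0555]
tcp_rot: [2.238, 2.202, -0.002]
wrist_force: [-1.5, -9.7, 3.2]
gripper_width: 0.227
```

```bash
python3 - <<'E'
from plan import *
grab('scene','scene10'); crop('scene10',330,180,440,280,7,'g10')
p,R=pose();print(p,head(R),ctrl.observe()['wrist_force'])
E
```

```text
[ 0.49017045 -0.00504842  0.05551053] 89.08367766127009 [ -1.38199657 -10.12241991   3.15027195]
```

View pics/g10.png

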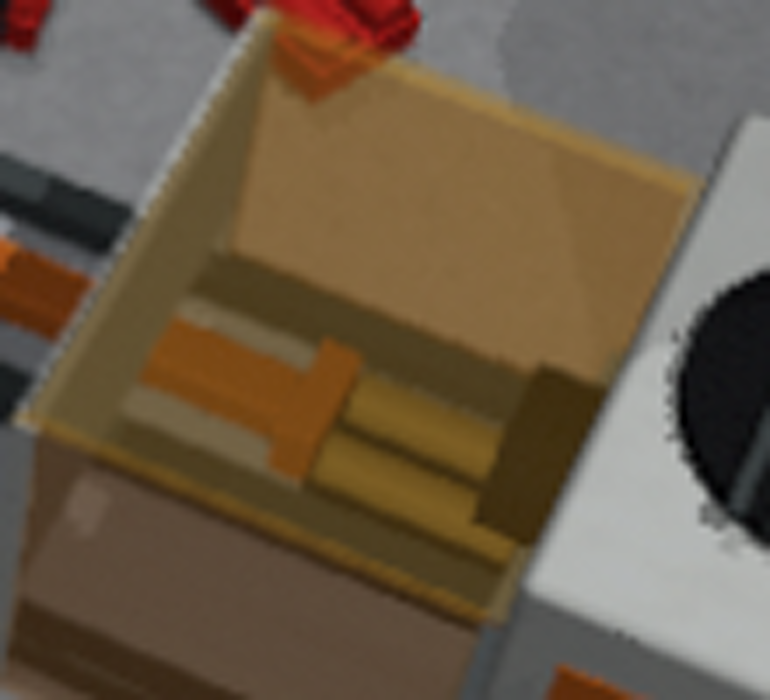

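The TCP is blocked at y = −0.005 and the force rose to 10 N, so the carrier is seated against the stop. The picture shows the sleeves meeting the stop at (500,440) in the crop, with the nose behind. Now I'll draw the stick out.

Emit:
play_rows([
  {"hand": 255,"travel": [-4,0,0],"spin": 0},
  {"hand": 255,"travel": [-10,0,0],"spin": 0},
  {"hand": 255,"travel": [-18,0,0],"spin": 0},
  {"hand": 255,"travel": [-22,0,0],"spin": 0},
  {"hand": 255,"travel": [-22,0,0],"spin": 0},
  {"hand": 255,"travel": [-22,0,0],"spin": 0},
  {"hand": 255,"travel": [-22,0,0],"spin": 0},
  {"hand": 255,"travel": [-22,0,0],"spin": 0},
])

```text
t: 15.6
position: [0.4881, -0.1457, 0.0553]
tcp_rot: [-2.237, -2.206, -0.001]
wrist_force: [0.4, 0.1, -0.4]
gripper_width: 0.226
```

Emit:
play_rows([
  {"hand": 255,"travel": [-22,0,0],"spin": 0},
  {"hand": 255,"travel": [-22,0,0],"spin": 0},
  {"hand": 255,"travel": [-22,0,0],"spin": 0},
  {"hand": 255,"travel": [-25,0,0],"spin": 0},
  {"hand": 255,"travel": [-25,0,0],"spin": 0},
  {"hand": 255,"travel": [-25,0,0],"spin": 0},
  {"hand": 255,"travel": [-10,0,0],"spin": 0},
  {"hand": 255,"travel": [0,0,0],"spin": 0},
])

```text
t: 16.4
position: [0.4854, -0.2974, 0.0552]
tcp_rot: [2.24, 2.202, -0.001]
wrist_force: [-0.3, -0.2, -0.9]
gripper_width: 0.226
```

```bash
python3 - <<'E'
from plan import *
grab('scene','scene11')
p,R=pose();print(p,head(R),ctrl.observe()['wrist_force'])
E
```

```text
[ 0.4858259  -0.29565915  0.05500547] 89.13758902950538 [ 0.31701106  0.52894532 -1.31824788]
```

View pics/scene11.png

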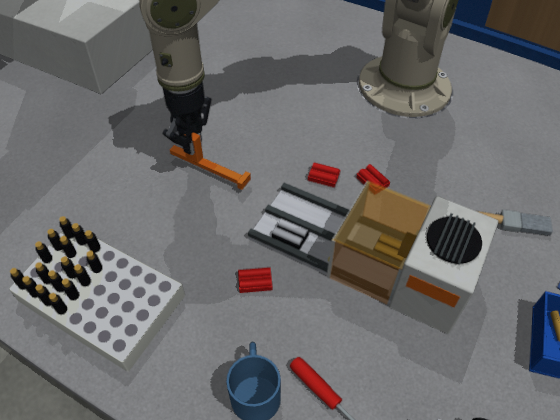

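The stick is clear of the deck (nose at (243,180)), and the brass carrier stays at the stop around (388,245). I'll lower it onto the bench.

Emit:
play_rows([
  {"hand": 255,"travel": [0,0,5],"spin": 0},
  {"hand": 255,"travel": [0,0,5],"spin": 0},
  {"hand": 255,"travel": [0,0,4],"spin": 0},
  {"hand": 255,"travel": [0,0,1],"spin": 0},
  {"hand": 255,"travel": [0,0,1],"spin": 0},
  {"hand": 255,"travel": [0,0,0],"spin": 0},
  {"hand": 255,"travel": [0,0,0],"spin": 0},
  {"hand": 255,"travel": [0,0,0],"spin": 0},
])

```text
t: 17.25
position: [0.486, -0.296, 0.0394]
tcp_rot: [2.237, 2.205, -0.0]
wrist_force: [-0.2, 0.9, -1.7]
gripper_width: 0.228
```

Emit:
play_rows([
  {"hand": 190,"travel": [0,0,0.5],"spin": 0},
  {"hand": 150,"travel": [0,0,0],"spin": 0},
  {"hand": 100,"travel": [0,0,0],"spin": 0},
  {"hand": 50,"travel": [0,0,0],"spin": 0},
  {"hand": 0,"travel": [0,0,0],"spin": 0},
  {"hand": 0,"travel": [0,0,0],"spin": 0},
  {"hand": 0,"travel": [0,0,0],"spin": 0},
  {"hand": 0,"travel": [0,0,0],"spin": 0},
])

```text
t: 18.05
position: [0.486, -0.2959, 0.0388]
tcp_rot: [-2.237, -2.206, 0.0]
wrist_force: [-0.3, -0.2, 0.1]
gripper_width: 0.998
```

Emit:
play_rows([
  {"hand": 0,"travel": [0,0,-8],"spin": 0},
  {"hand": 0,"travel": [0,0,-20],"spin": 0},
  {"hand": 0,"travel": [0,0,-30],"spin": 0},
  {"hand": 0,"travel": [0,0,-40],"spin": 0},
  {"hand": 0,"travel": [0,0,-40],"spin": 0},
  {"hand": 0,"travel": [0,0,-20],"spin": 0},
  {"hand": 0,"travel": [0,0,0],"spin": 0},
  {"hand": 0,"travel": [0,0,0],"spin": 0},
])

```text
t: 18.85
position: [0.486, -0.2959, 0.1973]
tcp_rot: [2.237, 2.205, 0.001]
wrist_force: [0.0, -0.1, -0.4]
gripper_width: 1.001
```

```bash
python3 - <<'E'
from plan import *
grab('scene','scene12');grab('side','side12');grab('wrist','wrist12')
print(pose()[0],ctrl.observe()['gripper_width'],ctrl.observe()['wrist_force'])
a=[cv2.resize(cv2.imread(f'pics/{n}.png')[v:v+130,u:u+170],None,fx=2.3,fy=2.3) for n,u,v in[('scene0',235,165),('scene12',235,165),('scene12',150,90),('side12',170,90)]]
cv2.imwrite('pics/fin.png',np.vstack([np.hstack(a[:2]),np.hstack(a[2:])]))
E
```

```text
[ 0.48534383 -0.29540987  0.19560199] 1.0008519615739346 [ 0.20078942 -0.59730932 -1.10272052]
```

View pics/fin.png

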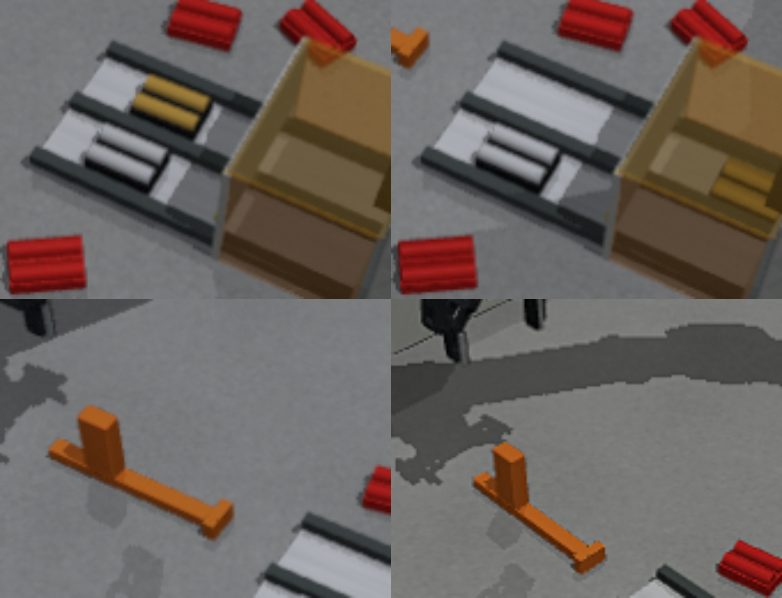

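View pics/wrist12.png

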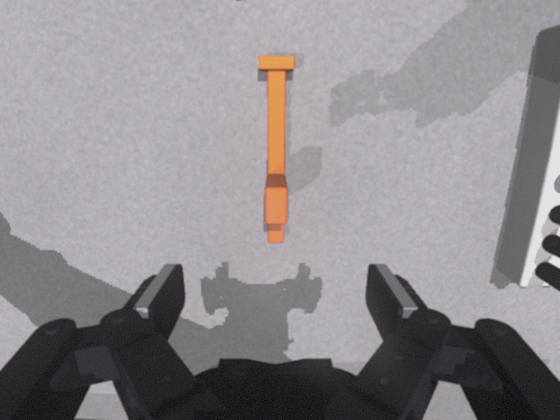

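The stick lies flat and free on the bench (nose at (276,62) in the wrist view). The brass carrier is at the stop, the silver one hasn't moved, and the gripper is clear, so I'll hand the job in.

```bash
python3 -c "
from cell import ctrl
print(ctrl.close_job())"
```

```text
the job is handed in; nothing more can be done
None
```

The brass carrier is in at the end stop, the push stick lies flat on the bench outside the guard, and the job is handed in. The hand-in reports no verdict, so the checks below are my own.

I gripped the stick by its upright post, lined it up with the robot-side lane and pushed the carrier through the opening with the nose. I then drew the stick straight out, set it down about 0.24 m in front of the guard face, opened the gripper and raised it clear.

- **Carrier at the stop:** the arm stopped advancing at TCP y = −0.005 m, about where I had predicted. The wrist force rose to about 10 N, and the camera shows the sleeves against the stop.
- **Stick:** it lies flat on its sole with the gripper open about 0.16 m above the bench.
- **Silver carrier:** it shows no visible movement between the first and last scene pictures.
- **Time:** about 19 s of the 45 s allowed.

My two position estimates disagreed slightly: the wrist camera and the scene/side cameras differed by about 4–5 mm on the stick and station. The lane also looked about 0.8° off square in the wrist view. I worked from the wrist view, and the nose stayed centred in the lane.

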